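Make up the retouching kit and the fitting kit in the violin workshop

TASK

Make up two kits from the stock on the bench. Retouching kit, in the long tray with three pockets: the stoppered bottle in the pocket next to the brass pull, the larger tin in the middle one, the cork block in the far one. Fitting kit, in the short tray with two pockets: the larger spool clamp next to the brass pull and the brass finger plane in the other; everything stands upright on its pocket's floor, the bottle is never tipped over, and the smaller tin and smaller clamp stay where they are.

Things in the scene. Friction and masses are not known exactly. Their poses are not given: they have to be found in the camera images.
- long_tray: Dark wooden tray, fixed, 240 x 96 mm, 12 mm high: three equal pale-floored pockets in a row along its x, each 72 mm (x) x 84 mm inside, floor 4 mm above the bench, 6 mm walls standing 8 mm above the floor. A brass T-shaped pull (40 mm wide, 11 high) sticks 21 mm out of its -x end. Origin: centre of the underside. Pocket centres at y = 0, x = -78 mm (next to the pull), 0 (middle), +78 mm (far end).
- short_tray: Dark wooden tray, fixed, 162 x 96 mm, 12 mm high: two equal pale-floored pockets in a row along its x, each 72 mm (x) x 84 mm inside, floor 4 mm above the bench, 6 mm walls standing 8 mm above the floor. A brass T-shaped pull (40 mm wide, 11 high) sticks 21 mm out of its -x end. Origin: centre of the underside. Pocket centres at y = 0, x = -39 mm (next to the pull), +39 mm (far end).
- bottle_c (a point): Amber glass bottle with a clear stopper: round body 40 mm in diameter up to 46 mm above its base, narrow neck above, 75 mm tall in all. Origin half-way up, on its axis; z up.
- tin_c (a point): The larger of two round aluminium tins: 54 mm in diameter, 44 mm tall. Origin half-way up, on its axis; z up.
- cork_c (a point): Cork sanding block, 56 mm (x) x 34 mm (y) x 44 mm tall. Origin at its centre; z up.
- plane_c (a point): Little brass finger plane with a dark wooden wedge on top: brass body 56 mm (x) x 28 mm (y) and 30 mm high, wedge up to 42 mm. Origin above the middle of its base, 21 mm up; z up.
- clamp_c (a point): The larger of two wooden spool clamps, standing upright: two coaxial wooden spools 36 mm in diameter, the lower from 0 to 24 mm and the upper from 34 to 58 mm above its base, a 10 mm gap between; brass wing nut on top, 72 mm tall in all. Rigid, one piece. Origin half-way up, on its axis; z up.
- small_tin_c (a point): The smaller tin, stays where it is: 36 mm in diameter, 34 mm tall. Origin half-way up, on its axis; z up.
- small_clamp_c (a point): The smaller spool clamp, stays where it is: spools 24 mm in diameter, 48 mm tall in all. Origin half-way up, on its axis; z up.
Things that resemble listed ones, but are neither listed nor needed, are in the scene too. Leave any purple or red look-alike of the part that bears clamp_c alone.

How it is judged:
At the end, for the whole second after the job is handed in: Each of the five things stands upright (within 0.12 rad) and at rest on the floor of its own pocket: centre within 25 mm along the tray and 33 mm across it of the pocket's centre (the walls allow no more), height within 4 mm. The smaller tin and smaller clamp are within 30 mm of where they began (x of bottle_c in the frame of long_tray between -0.103 and -0.053 m and y of bottle_c in the frame of long_tray between -0.033 and 0.033 m and z of bottle_c in the frame of long_tray between 0.0375 and 0.0455 m and angle between each of bottle_c, tin_c, cork_c, clamp_c, plane_c's own z axis and vertical below 0.12 rad and linear speed of each of bottle, tin, cork, clamp, plane below 0.02 m/s and angular speed of each of bottle, tin, cork, clamp, plane below 0.3 rad/s and x of tin_c in the frame of long_tray between -0.025 and 0.025 m and y of tin_c in the frame of long_tray between -0.033 and 0.033 m and z of tin_c in the frame of long_tray between 0.022 and 0.03 m and x of cork_c in the frame of long_tray between 0.053 and 0.103 m and y of cork_c in the frame of long_tray between -0.033 and 0.033 m and z of cork_c in the frame of long_tray between 0.022 and 0.03 m and x of clamp_c in the frame of short_tray between -0.064 and -0.014 m and y of clamp_c in the frame of short_tray between -0.033 and 0.033 m and z of clamp_c in the frame of short_tray between 0.036 and 0.044 m and x of plane_c in the frame of short_tray between 0.014 and 0.064 m and y of plane_c in the frame of short_tray between -0.033 and 0.033 m and z of plane_c in the frame of short_tray between 0.021 and 0.029 m and distance of each of small_tin_c, small_clamp_c from where it was at the start of the episode below 0.03 m); the robot touches nothing.
It fails at once if the bottle is tipped by more than 0.6 rad (angle between bottle_c's own z axis and vertical above 0.6 rad).
It fails at once if the smaller tin or the smaller clamp is moved by more than 30 mm (distance of any of small_tin_c, small_clamp_c from where it was at the start of the episode above 0.03 m).
It also fails if it takes over 120 s, if anything falls off the work surface, if the arm or the gripper's body presses on something with over 40 N, if the wrist force passes 120 N, or if a joint passes its speed limit or range.

ROBOT

A 6-joint arm with a two-finger parallel gripper is mounted at the origin on the work surface. World frame = base frame: x ahead of the robot, y to its left, z up, the work surface at z = 0. Lengths are in m, angles in rad, forces in N, time in s.
With the tool pointing down it reaches from about 0.3 to 0.825 m from the base axis. Payload 5.4 kg.
Tool frame: the origin (TCP) lies on the centre line of the jaws, within the pads' length; the fingertips stand 22 mm ahead of it and the grasp point (between the pads) lies 3 mm ahead of it; y points along the fingers, x is the direction in which the jaws open and shut, and the axes are right-handed (so a half turn about y gives the same grasp; the last joint's range is limited). The gripper opens to 92 mm and grips with 3 to 60 N. Pads are 20 mm wide; open, the fingers measure 128 mm over their backs; the gripper's body (75 mm by 189 mm) begins 69 mm behind the grasp point.
Start: joints at [-1.487, 0.158, 1.597, -0, 1.386, -0.21], TCP at [0.166, -0.55, 0.237] pointing down, gripper open.
Joint ranges: [-2.91, 2.91], [-0.94, 2.29], [0.18, 2.7], [-1.29, 4.43], [0.17, 2.64], [-3, 3]. Speed limits (rad/s): [2.57, 2.57, 3.14, 3.14, 3.14, 3.14].

INTERFACE

Orientations are given as [roll, pitch, yaw] about the fixed x, y, z axes, in that order (R = Rz(yaw) Ry(pitch) Rx(roll)).
In Python, from rig import state, capture, camera_info, ticket gives the robot as it stands. The module is installed in compiled form; this text tells all that it offers.
- The arm moves only by the tool step_arm, never from a script. Its argument "motion" is a list of rows, each a list of 3 entries, a list of its own where there are three numbers: the shift along the tool's x, y, z in m, then the turn, a rotation vector about the tool's x, y, z in degrees, then the opening, from -1 (shut) to 1 (fully open), so that 0 is half open. A call has 1 to 5 rows; each row shifts and turns the commanded pose from where the row before left it, along the tool's axes as they then stand; what a row does not reach is not made up. A row lasts 1/10 s, in which the tool goes at most 50 mm and 8.59 degrees, less where a joint would pass 70% of its speed; a pose out of reach is approached as far as the arm can. A call with a gripper value outside its range is refused whole. The fingers move at their own pace and stop on an object; the grip force is fixed at half the most. Time passes only in rows, so rows that do not move let the fingers close. It gives the time, the measured TCP pose, the force and the opening at its end, in the units of the state.
- state(): the state, without advancing time (a new reading comes with each control period).
- capture(name): name is "side" or "top"; returns (picture, depth): 384x512x3 uint8, red, green, blue; 384x512 float32, m along the optical axis (not along the pixel's ray), 0 where there is no reading.
- camera_info(name): a dict with "vfov" (degrees; the focal length in pixels is half the picture's height over the tangent of half this angle, whatever the lens; pixels are square), "cx", "cy" (the principal point, pixels), "D" ([k1, k2, p1, p2, k3] as OpenCV has them; the pictures are not rectified), "R" (3x3) and "t" (3): a world point X has camera coordinates R X + t. Camera axes: x right, y down, z forward; pixel columns grow to the right and rows downward; lengths in m; the calibration is good to about 2 mm. A picture is of the moment at which its call begins. camera_info takes no time and is no camera call.
- ticket.sign_off(): hands the job in, once; it reports no verdict.
The state is a dict: "time": time; "q": joint angles; "qvel": joint speeds; "effort": joint torques, N m; "tool_pos": TCP position; "ee_rot": TCP orientation; "contact_force": force on the tool from outside, world axes, zero at the start; "moment": the same for the moment, N m; "gripper_width": finger opening in m.
Only numpy, scipy, OpenCV 4.12 (cv2) and the standard library are available. Lean on these libraries where they do the work, as an engineer would, in place of code of your own. Each camera call takes 0.05 s, during which the arm holds its last target.

## Working session

There is one attempt and no reset: what is moved stays moved. The work goes in short steps, Python scripts to look and compute and a tool call to move; the robot and the scene stay as the last step left them, time stands still between calls to the robot, and variables do not carry over. Pictures are saved under pics/ and viewed, and the job is handed in when it is done.

Besides the shell and the picture viewer there is one more tool, called as name([rows], argument=value, ...), one row to a line, values as JSON. step_arm: Moves the arm, as the interface text tells. Its arguments: {"type":"object","properties":{"motion":{"type":"array","items":{"type":"array"}}},"required":["motion"]}

```bash
mkdir -p pics
cat > h.py <<'E'
import numpy as np,cv2
from rig import state,capture,camera_info
def K(name):
    c=camera_info(name);f=192/np.tan(np.radians(c['vfov'])/2)
    return np.array([[f,0,c['cx']],[0,f,c['cy']],[0,0,1]]),np.array(c['D'],float),np.array(c['R']),np.array(c['t'])
def ray(name,uv):
    k,D,R,t=K(name);p=cv2.undistortPoints(np.array(uv,float).reshape(-1,1,2),k,D).reshape(-1,2)
    d=np.c_[p,np.ones(len(p))]@R; return -R.T@t,d
def atz(name,uv,z):
    o,d=ray(name,uv); s=(z-o[2])/d[:,2]; return o+s[:,None]*d
def cloud(name,dep):
    k,D,R,t=K(name);v,u=np.mgrid[:384,:512]
    p=cv2.undistortPoints(np.stack([u,v],-1).reshape(-1,1,2).astype(float),k,D).reshape(-1,2)
    X=np.c_[p,np.ones(len(p))]*dep.reshape(-1,1); return ((X-t)@R).reshape(384,512,3)
E
python3 - <<'E'
from h import *
print(state())
for n in ['top','side']:
    p,d=capture(n);np.savez(f'pics/{n}0.npz',p=p,d=d)
    cv2.imwrite(f'pics/{n}0.png',cv2.resize(p[:,:,::-1],(800,600),interpolation=cv2.INTER_CUBIC)); print(n,camera_info(n))
E
```

```text
{'time': 0.0, 'q': array([-1.48704756e+00,  1.59027300e-01,  1.59827834e+00,  1.30734079e-05,
        1.38622366e+00, -2.10092941e-01]), 'qvel': array([ 1.39837959e-04, -1.43849367e-04, -1.00375645e-03,  8.66320820e-05,
       -2.82692781e-04,  2.20081351e-04]), 'effort': array([-1.46385133e-05, -3.85580528e+01, -3.22105443e+01,  7.00930716e-02,
        3.77577741e-02, -1.41901719e-04]), 'tool_pos': array([ 0.16647294, -0.54973253,  0.23560804]), 'ee_rot': array([-1.57037987,  0.00189139, -1.27695664]), 'contact_force': array([ 0.12536572,  0.04241441, -0.76935517]), 'moment': array([-0.01191054, -0.01279251, -0.03864302]), 'gripper_width': 0.0921250721673613}
top {'vfov': 47.72291729232461, 'cx': 252.85723715262552, 'cy': 195.67579262422873, 'D': array([-0.07872552,  0.        ,  0.        ,  0.        ,  0.        ]), 'R': array([[-0.00277986, -0.99995421,  0.00915745],
       [-0.98529751,  0.00117456, -0.1708433 ],
       [ 0.17082472, -0.00949774, -0.98525566]]), 't': array([0.00807751, 0.55530799, 1.16340215])}
side {'vfov': 55.428416855729445, 'cx': 255.49148158691978, 'cy': 192.11994698097624, 'D': array([-0.0016661,  0.       ,  0.       ,  0.       ,  0.       ]), 'R': array([[-0.99928442, -0.02908665, -0.02417901],
       [ 0.00671723,  0.49261851, -0.87021944],
       [ 0.03722279, -0.86975914, -0.49207062]]), 't': array([0.53787955, 0.0561689 , 0.77031406])}
```

View pics/top0.png

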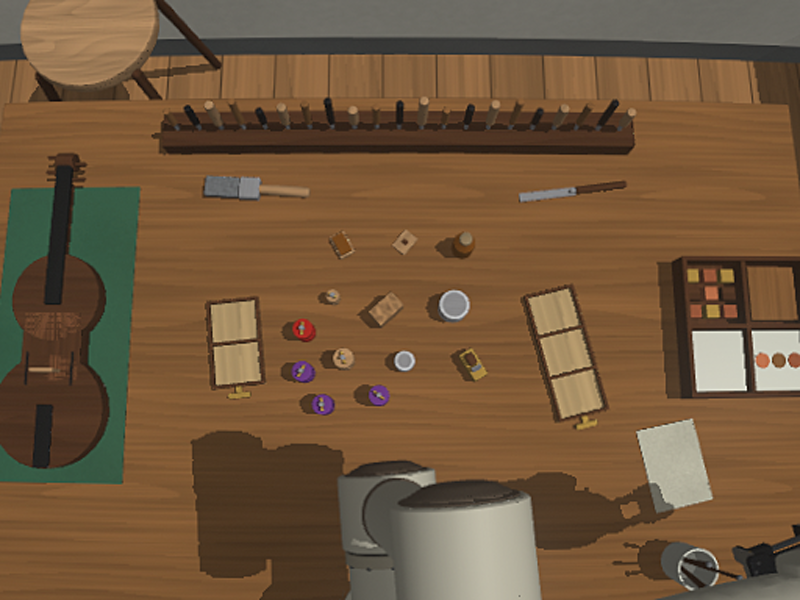

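View pics/side0.png

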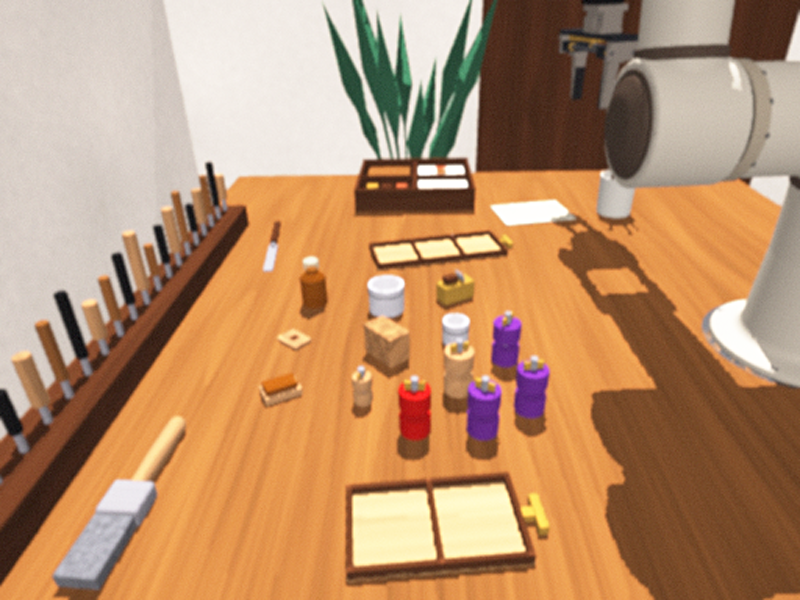

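Run:
```python
from h import *
z=np.load('pics/top0.npz');p=z['p']
for i,(a,b) in enumerate([(125,265),(260,400)]):
    c=cv2.resize(p[140:280,a:b,::-1],None,fx=4.2,fy=4.2,interpolation=cv2.INTER_CUBIC)
    for k in range(0,140,20):
        cv2.putText(c,str(a+k),(int(k*4.2),10),0,.35,(255,255,255));cv2.line(c,(int(k*4.2),12),(int(k*4.2),18),(255,255,255))
        cv2.putText(c,str(140+k),(0,int(k*4.2)+4),0,.35,(255,255,255))
    cv2.imwrite(f'pics/crop{i}.png',c)
C=cloud('top',z['d']);np.save('pics/C.npy',C)
H=C[:,:,2]
m=((H>0.014)&(H<0.1)&(C[...,0]>.3)&(C[...,0]<.78)&(abs(C[...,1])<.45)).astype(np.uint8)
n,l,s,ce=cv2.connectedComponentsWithStats(m)
for i in range(1,n):
    if s[i,4]<12: continue
    q=C[l==i];t=q[q[:,2]>q[:,2].max()-.006]
    print(ce[i].round(1),s[i,4],'mean',q.mean(0).round(4),'top',t.mean(0).round(4),'zmax',q[:,2].max().round(4),p[l==i].mean(0).round())
```

```text
[151.  124.4] 112 mean [0.7746 0.3073 0.0185] top [0.7746 0.296  0.0211] zmax 0.0251 [104. 104. 105.]
[179.7 123.3] 23 mean [0.7781 0.2223 0.0164] top [0.7782 0.2226 0.0183] zmax 0.0224 [127. 100.  71.]
[194.1 123.3] 18 mean [0.7774 0.1795 0.018 ] top [0.7779 0.1821 0.0207] zmax 0.0232 [153. 119.  84.]
[217.9 155.3] 108 mean [0.6798 0.108  0.0175] top [0.6804 0.1083 0.0193] zmax 0.0238 [117.  73.  32.]
[296.  156.2] 189 mean [ 0.6678 -0.1154  0.0522] top [ 0.6728 -0.1183  0.0768] zmax 0.0807 [101.  72.  43.]
[212.4 189.2] 62 mean [0.5758 0.1209 0.038 ] top [0.5774 0.1224 0.049 ] zmax 0.0522 [141. 113.  83.]
[289.7 195.2] 314 mean [ 0.5576 -0.0965  0.0425] top [ 0.5579 -0.0971  0.0466] zmax 0.0508 [144. 143. 143.]
[246.4 197.4] 268 mean [0.5514 0.025  0.042 ] top [0.5517 0.0269 0.0457] zmax 0.05 [141. 107.  72.]
[193.6 210.7] 160 mean [0.5122 0.1707 0.0542] top [0.5153 0.171  0.0759] zmax 0.0788 [146.  51.  40.]
[219.3 229.3] 150 mean [0.4608 0.0991 0.0557] top [0.463  0.0997 0.072 ] zmax 0.0756 [153. 121.  86.]
[301.9 232.9] 213 mean [ 0.4524 -0.13    0.0323] top [ 0.4532 -0.1305  0.0446] zmax 0.0491 [120.  95.  55.]
[258.  230.6] 135 mean [ 0.459  -0.0072  0.0335] top [ 0.4593 -0.0071  0.0356] zmax 0.0396 [154. 154. 154.]
[193.5 237.5] 145 mean [0.4384 0.1695 0.0546] top [0.4374 0.1714 0.0716] zmax 0.0747 [102.  63. 113.]
[241.8 252.7] 141 mean [0.3968 0.0374 0.0577] top [0.3982 0.0376 0.0721] zmax 0.0749 [105.  64. 117.]
[206.2 258.5] 145 mean [0.3814 0.1338 0.0564] top [0.3805 0.1343 0.0751] zmax 0.0778 [103.  63. 113.]
```

View pics/crop0.png

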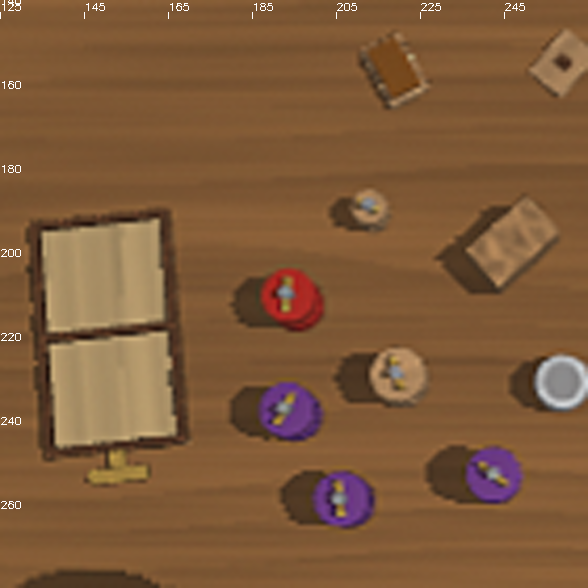

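View pics/crop1.png

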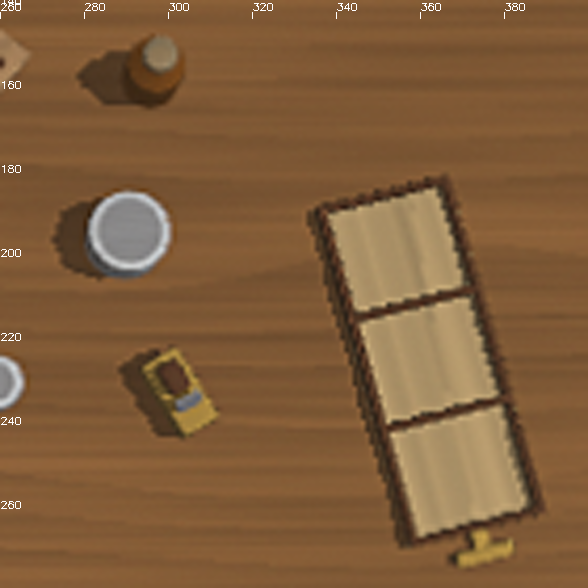

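Run:
```python
from h import *
P=lambda a,c:(np.array(c,float)+.5)/4.2-.5+[a,140]
def rep(n,a,c,z):
    w=atz('top',P(a,c),z); print(n,w.round(4).tolist(),'mean',w.mean(0).round(4)); return w
s=rep('short',125,[(30,222),(170,210),(188,440),(47,458)],.012)
l=rep('long',260,[(310,212),(445,178),(545,512),(403,547)],.012)
rep('spull',125,[(117,475)],.011);rep('lpull',260,[(482,553)],.011)
rep('cork',125,[(528,196),(558,235),(502,290),(465,250)],.044)
rep('plane',260,[(145,365),(180,345),(218,412),(182,437)],.03)
rep('tin',260,[(129,232)],.044)
rep('stopper',260,[(160,54)],.075)
rep('clamp',125,[(397,375)],.058)
rep('stin',260,[(-4,382)],.034);rep('sclamp',125,[(371,206)],.04)
rep('purp',125,[(494,475)],.058);rep('purp2',125,[(290,410)],.058);rep('red',125,[(290,295)],.058);rep('p3',125,[(342,498)],.058)
```

```text
short [[0.5713, 0.3563, 0.012], [0.5796, 0.2598, 0.012], [0.4222, 0.2428, 0.012], [0.4099, 0.3379, 0.012]] mean [0.4957 0.2992 0.012 ]
long [[0.5776, -0.2265, 0.012], [0.6016, -0.3218, 0.012], [0.3716, -0.38, 0.012], [0.3492, -0.282, 0.012]] mean [ 0.475  -0.3026  0.012 ]
spull [[0.3987, 0.2903, 0.011]] mean [0.3987 0.2903 0.011 ]
lpull [[0.3447, -0.3358, 0.011]] mean [ 0.3447 -0.3358  0.011 ]
cork [[0.5828, 0.014, 0.044], [0.5563, -0.006, 0.044], [0.5193, 0.0313, 0.044], [0.5462, 0.0559, 0.044]] mean [0.5511 0.0238 0.044 ]
plane [[0.4705, -0.1087, 0.03], [0.4839, -0.1324, 0.03], [0.439, -0.1568, 0.03], [0.4225, -0.1324, 0.03]] mean [ 0.454  -0.1326  0.03  ]
tin [[0.5582, -0.0982, 0.044]] mean [ 0.5582 -0.0982  0.044 ]
stopper [[0.6724, -0.1179, 0.075]] mean [ 0.6724 -0.1179  0.075 ]
clamp [[0.4616, 0.0994, 0.058]] mean [0.4616 0.0994 0.058 ]
stin [[0.459, -0.0091, 0.034]] mean [ 0.459  -0.0091  0.034 ]
sclamp [[0.5768, 0.1192, 0.04]] mean [0.5768 0.1192 0.04  ]
purp [[0.3968, 0.0363, 0.058]] mean [0.3968 0.0363 0.058 ]
purp2 [[0.4388, 0.1686, 0.058]] mean [0.4388 0.1686 0.058 ]
red [[0.5141, 0.1701, 0.058]] mean [0.5141 0.1701 0.058 ]
p3 [[0.3822, 0.1341, 0.058]] mean [0.3822 0.1341 0.058 ]
```

```bash
cat > go.py <<'E'
import sys,numpy as np
from rig import state
T=dict(bottle=(.6724,-.1181,-76),tin=(.558,-.0978,-76),cork=(.551,.0243,-137.5),plane=(.4538,-.132,-62.6),clamp=(.4617,.0995,-100),
 L1=(.3993,-.3213,-76.1),L2=(.475,-.3026,-76.1),L3=(.5507,-.2839,-76.1),S1=(.4569,.2949,-83.7),S2=(.5345,.3035,-83.7))
s=state();x,y,yaw=T[sys.argv[1]];z=float(sys.argv[2])
p=s['tool_pos'];a=s['ee_rot'];d=np.array([x,y,z])-p
print('t',s['time'].__round__(2) if not hasattr(s['time'],'round') else s['time'],'pos',p.round(4),'rot',np.degrees(a).round(2),'w',round(float(s['gripper_width']),4),'q6',s['q'][5].round(2),'F',s['contact_force'].round(1))
print('turn about tool y:',round(np.degrees(a[2])-yaw,2))
for n,w in(('now',a[2]),('after turn',np.radians(yaw))):
    c,si=np.cos(w),np.sin(w)
    print(n,'shift x,y,z mm',np.round(1000*np.array([d[0]*c+d[1]*si,-d[2],-d[0]*si+d[1]*c]),1))
E
python3 go.py bottle .15
```

```text
t 0.1 pos [ 0.1664 -0.5498  0.2357] rot [-89.98   0.1  -73.16] w 0.092 q6 -0.21 F [-0.3  0.2 -0.2]
turn about tool y: 2.84
now shift x,y,z mm [-266.7   85.7  609.3]
after turn shift x,y,z mm [-296.5   85.7  595.4]
```

step_arm([
  [[-0.018, 0.006, 0.04], [0, 0, 0], 0.5],
  [[-0.018, 0.006, 0.04], [0, 0, 0], 0.5],
  [[-0.018, 0.006, 0.04], [0, 0, 0], 0.5],
  [[-0.018, 0.006, 0.04], [0, 0, 0], 0.5],
  [[-0.018, 0.006, 0.04], [0, 0, 0], 0.5],
])

```text
time: 0.6
tool_pos: [0.3328, -0.4047, 0.206]
ee_rot: [-1.571, 0.001, -1.277]
contact_force: [-0.0, 0.8, -1.0]
gripper_width: 0.0689
```

step_arm([
  [[-0.018, 0.006, 0.04], [0, 0, 0], 0.5],
  [[-0.018, 0.006, 0.04], [0, 0, 0], 0.5],
  [[-0.018, 0.006, 0.04], [0, 0, 0], 0.5],
  [[-0.018, 0.006, 0.04], [0, 0, 0], 0.5],
  [[-0.018, 0.006, 0.04], [0, 0, 0], 0.5],
])

```text
time: 1.1
tool_pos: [0.4982, -0.2606, 0.176]
ee_rot: [-1.571, 0.0, -1.277]
contact_force: [0.5, -1.8, 0.1]
gripper_width: 0.0688
```

```bash
python3 go.py bottle .15
```

```text
t 1.1 pos [ 0.4982 -0.2606  0.176 ] rot [-9.002e+01  3.000e-02 -7.317e+01] w 0.0688 q6 0.58 F [ 0.5 -1.8  0.1]
turn about tool y: 2.83
now shift x,y,z mm [-86.  26. 208.]
after turn shift x,y,z mm [-96.1  26.  203.5]
```

step_arm([
  [[-0.0172, 0.005, 0.0416], [0, 0, 0], 0.5],
  [[-0.0172, 0.005, 0.0416], [0, 0, 0], 0.5],
  [[-0.0172, 0.005, 0.0416], [0, 0, 0], 0.5],
  [[-0.0172, 0.005, 0.0416], [0, 0, 0], 0.5],
  [[-0.0172, 0.005, 0.0416], [0, 2.8, 0], 0.5],
])

```text
time: 1.6
tool_pos: [0.6723, -0.1181, 0.1507]
ee_rot: [-1.572, 0.0, -1.327]
contact_force: [0.8, -0.9, 0.7]
gripper_width: 0.0689
```

```bash
python3 go.py bottle .034
```

```text
t 1.6 pos [ 0.6723 -0.1181  0.1507] rot [-9.005e+01  3.000e-02 -7.601e+01] w 0.0689 q6 0.98 F [ 0.8 -0.9  0.7]
turn about tool y: -0.01
now shift x,y,z mm [0.000e+00 1.167e+02 1.000e-01]
after turn shift x,y,z mm [0.000e+00 1.167e+02 1.000e-01]
```

step_arm([
  [[0, 0.03, 0], [0, 0, 0], 0.5],
  [[0, 0.03, 0], [0, 0, 0], 0.5],
  [[0, 0.026, 0], [0, 0, 0], 0.4],
  [[0, 0.02, 0], [0, 0, 0], 0.3],
  [[0, 0.011, 0], [0, 0, 0], 0.2],
])

```text
time: 2.1
tool_pos: [0.6696, -0.119, 0.0315]
ee_rot: [-1.575, 0.003, -1.326]
contact_force: [-0.4, -0.5, 0.6]
gripper_width: 0.0559
```

step_arm([
  [[0, 0, 0], [0, 0, 0], 0],
  [[0, 0, 0], [0, 0, 0], -0.1],
  [[0, 0, 0], [0, 0, 0], -0.3],
  [[0, 0, 0], [0, 0, 0], -0.6],
  [[0, 0, 0], [0, 0, 0], -0.6],
])

```text
time: 2.6
tool_pos: [0.6722, -0.12, 0.0359]
ee_rot: [-1.569, -0.001, -1.326]
contact_force: [0.1, 0.0, 2.4]
gripper_width: 0.0392
```

step_arm([
  [[0, -0.01, 0], [0, 0, 0], -0.6],
  [[0, -0.03, 0], [0, 0, 0], -0.6],
  [[0, -0.03, 0], [0, 0, 0], -0.6],
  [[0, -0.03, 0], [0, 0, 0], -0.6],
  [[0, -0.02, 0], [0, 0, 0], -0.6],
])

```text
time: 3.1
tool_pos: [0.6723, -0.12, 0.1582]
ee_rot: [-1.568, -0.002, -1.326]
contact_force: [1.0, -0.2, -1.6]
gripper_width: 0.0395
```

```bash
python3 go.py L1 .15
```

```text
t 3.1 pos [ 0.6723 -0.12    0.1582] rot [-89.83  -0.12 -75.97] w 0.0395 q6 0.97 F [ 1.  -0.2 -1.6]
turn about tool y: 0.13
now shift x,y,z mm [ 129.1    8.2 -313.7]
after turn shift x,y,z mm [ 129.8    8.2 -313.4]
```

step_arm([
  [[0.009, 0.0, -0.022], [0, 0, 0], -0.6],
  [[0.0135, 0.0, -0.033], [0, 0, 0], -0.6],
  [[0.0135, 0.0, -0.033], [0, 0, 0], -0.6],
  [[0.0135, 0.0, -0.033], [0, 0, 0], -0.6],
  [[0.0135, 0.0, -0.033], [0, 0, 0], -0.6],
])

```text
time: 3.6
tool_pos: [0.5361, -0.2187, 0.1553]
ee_rot: [-1.57, -0.0, -1.326]
contact_force: [-1.0, -0.1, -1.4]
gripper_width: 0.0393
```

step_arm([
  [[0.0135, 0.0, -0.033], [0, 0, 0], -0.6],
  [[0.0135, 0.0, -0.033], [0, 0, 0], -0.6],
  [[0.0135, 0.0, -0.033], [0, 0, 0], -0.6],
  [[0.0135, 0.0, -0.033], [0, 0, 0], -0.6],
  [[0.01, 0.0, -0.0256], [0, 0, 0], -0.6],
])

```text
time: 4.1
tool_pos: [0.3984, -0.3194, 0.1553]
ee_rot: [-1.571, -0.001, -1.327]
contact_force: [-0.3, 0.1, -1.0]
gripper_width: 0.0391
```

step_arm([
  [[0.003, 0.01, -0.004], [0, 0, 0], -0.6],
  [[0, 0.02, 0], [0, 0, 0], -0.6],
  [[0, 0.02, 0], [0, 0, 0], -0.6],
  [[0, 0.02, 0], [0, 0, 0], -0.6],
  [[0, 0.01, 0], [0, 0, 0], -0.6],
])

```text
time: 4.6
tool_pos: [0.3964, -0.3208, 0.0727]
ee_rot: [-1.572, 0.003, -1.325]
contact_force: [-0.8, 0.7, -1.5]
gripper_width: 0.0391
```

```bash
python3 go.py L1 .041
python3 - <<'E'
from h import *
for n in ['top','side']:
    p,d=capture(n)
    cv2.imwrite(f'pics/{n}1.png',cv2.resize(p[:,:,::-1],(800,600),interpolation=cv2.INTER_CUBIC))
E
```

```text
t 4.6 pos [ 0.3964 -0.3208  0.0727] rot [-90.05   0.17 -75.94] w 0.0391 q6 0.41 F [-0.8  0.7 -1.5]
turn about tool y: 0.16
now shift x,y,z mm [ 1.2 31.7  2.6]
after turn shift x,y,z mm [ 1.2 31.7  2.6]
```

View pics/side1.png

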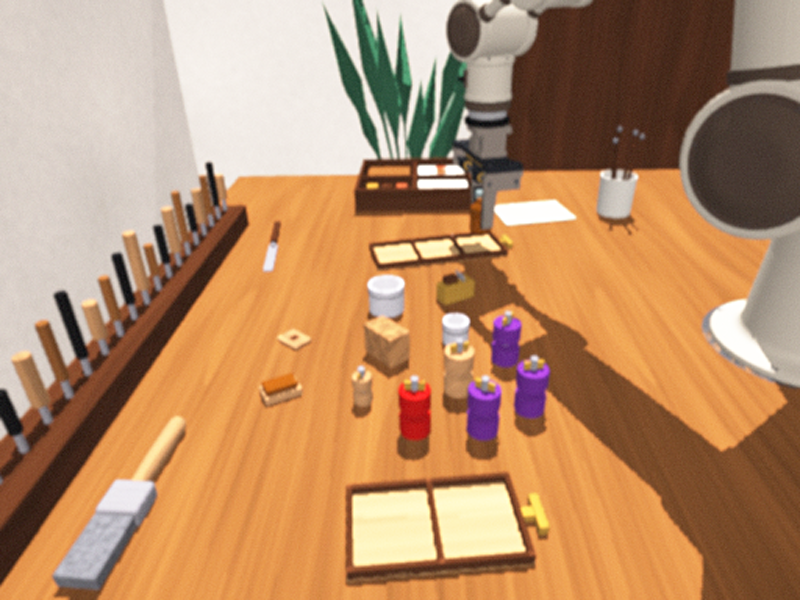

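View pics/top1.png

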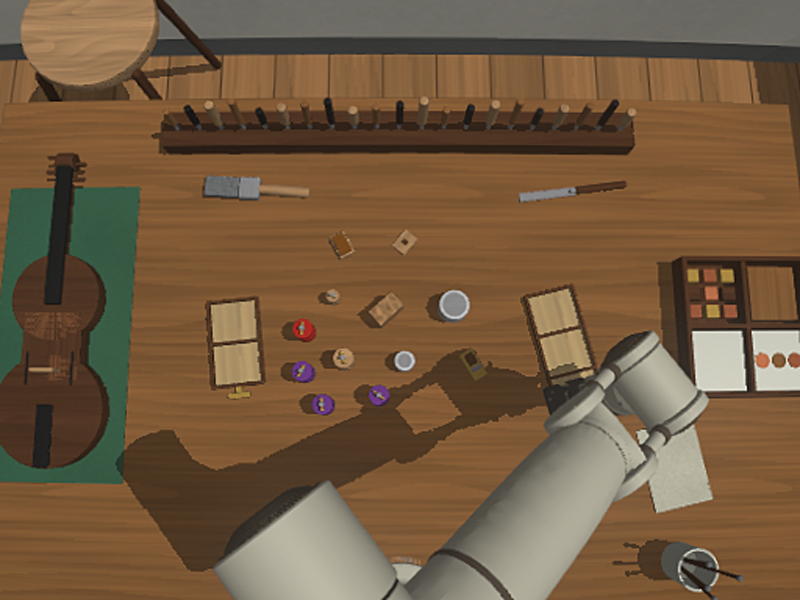

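step_arm([
  [[0.001, 0.012, 0.0025], [0, 0, 0], -0.6],
  [[0, 0.01, 0], [0, 0, 0], -0.6],
  [[0, 0.005, 0], [0, 0, 0], -0.6],
  [[0, 0.002, 0], [0, 0, 0], -0.6],
  [[0, 0, 0], [0, 0, 0], -0.6],
])

```text
time: 5.2
tool_pos: [0.3993, -0.3226, 0.0454]
ee_rot: [-1.571, 0.0, -1.326]
contact_force: [0.1, 1.0, -0.7]
gripper_width: 0.0392
```

```bash
python3 go.py L1 .040
```

```text
t 5.2 pos [ 0.3993 -0.3226  0.0454] rot [-9.001e+01  2.000e-02 -7.597e+01] w 0.0392 q6 0.41 F [ 0.1  1.  -0.7]
turn about tool y: 0.13
now shift x,y,z mm [-1.3  5.4  0.3]
after turn shift x,y,z mm [-1.3  5.4  0.3]
```

step_arm([
  [[0, 0.002, 0], [0, 0, 0], -0.6],
  [[0, 0.002, 0], [0, 0, 0], -0.6],
  [[0, 0.001, 0], [0, 0, 0], -0.6],
  [[0, 0.0005, 0], [0, 0, 0], -0.6],
  [[0, 0, 0], [0, 0, 0], -0.6],
])

```text
time: 5.7
tool_pos: [0.3994, -0.3227, 0.0401]
ee_rot: [-1.571, 0.0, -1.326]
contact_force: [-0.1, 0.5, -1.1]
gripper_width: 0.039
```

step_arm([
  [[0, 0.0005, 0], [0, 0, 0], -0.6],
  [[0, 0, 0], [0, 0, 0], -0.1],
  [[0, 0, 0], [0, 0, 0], 0.1],
  [[0, 0, 0], [0, 0, 0], 0.4],
  [[0, 0, 0], [0, 0, 0], 0.5],
])

```text
time: 6.2
tool_pos: [0.3995, -0.3228, 0.0397]
ee_rot: [-1.571, -0.0, -1.326]
contact_force: [0.3, -0.8, -0.4]
gripper_width: 0.0637
```

step_arm([
  [[0, -0.01, 0], [0, 0, 0], 0.5],
  [[0, -0.025, 0], [0, 0, 0], 0.5],
  [[0, -0.025, 0], [0, 0, 0], 0.5],
  [[0, -0.03, 0], [0, 0, 0], 0.6],
  [[0, -0.03, 0], [0, 0, 0], 0.6],
])

```text
time: 6.7
tool_pos: [0.3993, -0.3226, 0.1614]
ee_rot: [-1.571, -0.0, -1.326]
contact_force: [0.3, -0.3, -0.0]
gripper_width: 0.0736
```

```bash
python3 go.py tin .15
```

```text
t 6.7 pos [ 0.3993 -0.3226  0.1614] rot [-8.999e+01 -2.000e-02 -7.597e+01] w 0.0736 q6 0.41 F [ 0.3 -0.3 -0. ]
turn about tool y: 0.03
now shift x,y,z mm [-179.6   11.4  208.4]
after turn shift x,y,z mm [-179.7   11.4  208.3]
```

step_arm([
  [[-0.026, 0, 0.03], [0, 0, 0], 0.7],
  [[-0.026, 0, 0.03], [0, 0, 0], 0.7],
  [[-0.026, 0, 0.03], [0, 0, 0], 0.7],
  [[-0.026, 0, 0.03], [0, 0, 0], 0.7],
  [[-0.026, 0, 0.03], [0, 0, 0], 0.7],
])

```text
time: 7.2
tool_pos: [0.5143, -0.1589, 0.1606]
ee_rot: [-1.57, -0.001, -1.326]
contact_force: [0.5, -0.8, -0.0]
gripper_width: 0.0782
```

step_arm([
  [[-0.026, 0, 0.03], [0, 0, 0], 0.7],
  [[-0.0236, 0.01, 0.0283], [0, 0, 0], 0.7],
  [[0, 0.03, 0], [0, 0, 0], 0.7],
  [[0, 0.02, 0], [0, 0, 0], 0.7],
  [[0, 0, 0], [0, 0, 0], 0.7],
])

```text
time: 7.7
tool_pos: [0.5559, -0.0967, 0.0971]
ee_rot: [-1.576, 0.004, -1.325]
contact_force: [-0.2, 0.7, -0.8]
gripper_width: 0.0782
```

```bash
python3 go.py tin .034
python3 - <<'E'
from h import *
p,d=capture('side')
cv2.imwrite('pics/side2.png',cv2.resize(p[100:292,200:456,::-1],(800,600),interpolation=cv2.INTER_CUBIC))
E
```

```text
t 7.7 pos [ 0.5559 -0.0967  0.0971] rot [-90.28   0.2  -75.93] w 0.0782 q6 0.94 F [-0.2  0.7 -0.8]
turn about tool y: 0.07
now shift x,y,z mm [ 1.6 63.1  1.8]
after turn shift x,y,z mm [ 1.6 63.1  1.8]
```

View pics/side2.png

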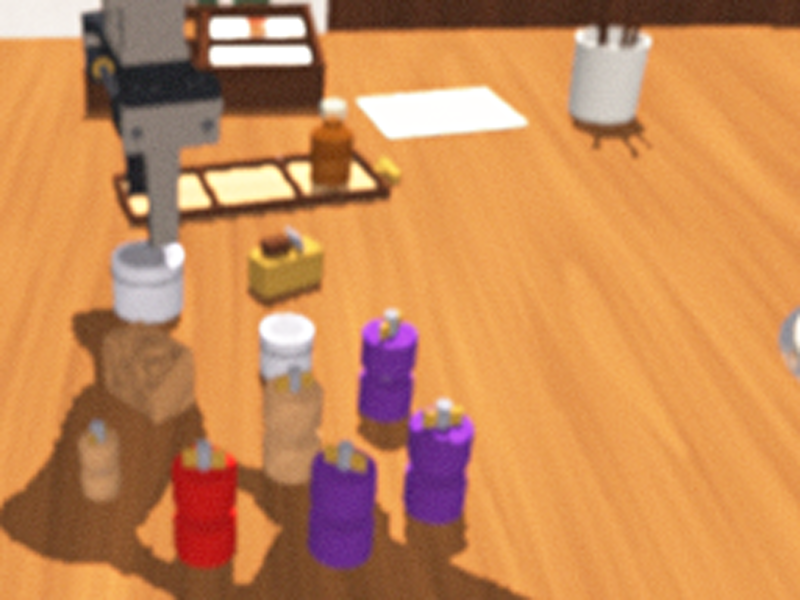

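step_arm([
  [[0, 0.025, 0], [0, 0, 0], 0.7],
  [[0, 0.025, 0], [0, 0, 0], 0.7],
  [[0, 0.012, 0], [0, 0, 0], 0.7],
  [[0, 0.003, 0], [0, 0, 0], 0.7],
  [[0, 0, 0], [0, 0, 0], 0.5],
])

```text
time: 8.25
tool_pos: [0.5585, -0.0983, 0.0356]
ee_rot: [-1.57, -0.001, -1.326]
contact_force: [0.0, 0.2, -0.5]
gripper_width: 0.0719
```

```bash
python3 go.py tin .034
```

```text
t 8.25 pos [ 0.5585 -0.0983  0.0356] rot [-8.994e+01 -4.000e-02 -7.598e+01] w 0.0719 q6 0.94 F [ 0.   0.2 -0.5]
turn about tool y: 0.02
now shift x,y,z mm [-0.6  1.6 -0.4]
after turn shift x,y,z mm [-0.6  1.6 -0.4]
```

step_arm([
  [[0, 0, 0], [0, 0, 0], 0.2],
  [[0, 0, 0], [0, 0, 0], 0],
  [[0, 0, 0], [0, 0, 0], -0.3],
  [[0, 0, 0], [0, 0, 0], -0.4],
  [[0, 0, 0], [0, 0, 0], -0.4],
])

```text
time: 8.75
tool_pos: [0.5589, -0.0983, 0.0358]
ee_rot: [-1.569, -0.001, -1.326]
contact_force: [-0.7, 0.3, 6.1]
gripper_width: 0.0531
```

step_arm([
  [[0, -0.01, 0], [0, 0, 0], -0.4],
  [[0, -0.03, 0], [0, 0, 0], -0.4],
  [[0, -0.03, 0], [0, 0, 0], -0.4],
  [[0, -0.03, 0], [0, 0, 0], -0.4],
  [[0, -0.02, 0], [0, 0, 0], -0.4],
])

```text
time: 9.25
tool_pos: [0.5585, -0.0981, 0.1572]
ee_rot: [-1.569, -0.001, -1.326]
contact_force: [0.4, 0.5, -1.4]
gripper_width: 0.0536
```

```bash
python3 go.py L2 .15
```

```text
t 9.25 pos [ 0.5585 -0.0981  0.1572] rot [-8.989e+01 -7.000e-02 -7.596e+01] w 0.0536 q6 0.94 F [ 0.4  0.5 -1.4]
turn about tool y: 0.14
now shift x,y,z mm [ 178.2    7.2 -130.6]
after turn shift x,y,z mm [ 178.5    7.2 -130.2]
```

step_arm([
  [[0.02, 0, -0.0146], [0, 0, 0], -0.4],
  [[0.034, 0, -0.025], [0, 0, 0], -0.4],
  [[0.034, 0, -0.025], [0, 0, 0], -0.4],
  [[0.034, 0, -0.025], [0, 0, 0], -0.4],
  [[0.034, 0, -0.025], [0, 0, 0], -0.4],
])

```text
time: 9.75
tool_pos: [0.4836, -0.2781, 0.1548]
ee_rot: [-1.571, 0.0, -1.326]
contact_force: [0.4, 0.0, -0.9]
gripper_width: 0.0536
```

step_arm([
  [[0.022, 0, -0.0158], [0, 0, 0], -0.4],
  [[0, 0.03, 0], [0, 0, 0], -0.4],
  [[0, 0.03, 0], [0, 0, 0], -0.4],
  [[0, 0.025, 0], [0, 0, 0], -0.4],
  [[0, 0.01, 0], [0, 0, 0], -0.4],
])

```text
time: 10.25
tool_pos: [0.4728, -0.3006, 0.0569]
ee_rot: [-1.574, 0.005, -1.326]
contact_force: [-0.8, 0.2, -1.6]
gripper_width: 0.0534
```

step_arm([
  [[0, 0.01, 0], [0, 0, 0], -0.4],
  [[0, 0.006, 0], [0, 0, 0], -0.4],
  [[0, 0.003, 0], [0, 0, 0], -0.4],
  [[0, 0, 0], [0, 0, 0], -0.4],
  [[0, 0, 0], [0, 0, 0], -0.4],
])

```text
time: 10.75
tool_pos: [0.4751, -0.3027, 0.0414]
ee_rot: [-1.57, -0.001, -1.326]
contact_force: [-0.7, -0.8, -1.4]
gripper_width: 0.0534
```

```bash
python3 go.py L2 .0398
```

```text
t 10.75 pos [ 0.4751 -0.3027  0.0414] rot [-8.996e+01 -7.000e-02 -7.596e+01] w 0.0534 q6 0.54 F [-0.7 -0.8 -1.4]
turn about tool y: 0.14
now shift x,y,z mm [-0.1  1.6 -0.1]
after turn shift x,y,z mm [-0.1  1.6 -0.1]
```

step_arm([
  [[0, 0.0012, 0], [0, 0, 0], -0.4],
  [[0, 0, 0], [0, 0, 0], -0.4],
  [[0, 0, 0], [0, 0, 0], 0.2],
  [[0, 0, 0], [0, 0, 0], 0.5],
  [[0, 0, 0], [0, 0, 0], 0.6],
])

```text
time: 11.25
tool_pos: [0.4747, -0.3024, 0.0396]
ee_rot: [-1.571, -0.0, -1.326]
contact_force: [-0.5, -0.3, 0.1]
gripper_width: 0.0695
```

step_arm([
  [[0, -0.01, 0], [0, 0, 0], 0.6],
  [[0, -0.03, 0], [0, 0, 0], 0.6],
  [[0, -0.03, 0], [0, 0, 0], 0.5],
  [[0, -0.03, 0], [0, 8, 0], 0.5],
  [[0, -0.02, 0], [0, 8, 0], 0.5],
])

```text
time: 11.75
tool_pos: [0.4754, -0.303, 0.1628]
ee_rot: [-1.568, -0.003, -1.611]
contact_force: [0.7, -0.4, 1.1]
gripper_width: 0.0687
```

step_arm([
  [[0, 0, 0], [0, 8, 0], 0.4],
  [[0, 0, 0], [0, 8, 0], 0.4],
  [[0, 0, 0], [0, 8, 0], 0.4],
  [[0, 0, 0], [0, 8, 0], 0.4],
  [[0, 0, 0], [0, 8, 0], 0.4],
])

```text
time: 12.25
tool_pos: [0.4747, -0.3023, 0.1603]
ee_rot: [-1.57, -0.0, -2.309]
contact_force: [-0.8, 0.3, 0.5]
gripper_width: 0.0642
```

```bash
python3 go.py cork .15
```

```text
t 12.25 pos [ 0.4747 -0.3023  0.1603] rot [ -89.95   -0.   -132.3 ] w 0.0642 q6 1.53 F [-0.8  0.3  0.5]
turn about tool y: 5.2
now shift x,y,z mm [-293.    10.3 -163.4]
after turn shift x,y,z mm [-276.9   10.3 -189.3]
```

step_arm([
  [[0, 0, 0], [0, 5.2, 0], 0.4],
  [[-0.0346, 0, -0.0237], [0, 0, 0], 0.4],
  [[-0.0346, 0, -0.0237], [0, 0, 0], 0.4],
  [[-0.0346, 0, -0.0237], [0, 0, 0], 0.4],
  [[-0.0346, 0, -0.0237], [0, 0, 0], 0.4],
])

```text
time: 12.75
tool_pos: [0.5119, -0.1372, 0.1603]
ee_rot: [-1.57, 0.0, -2.395]
contact_force: [0.5, 0.8, -0.5]
gripper_width: 0.0644
```

step_arm([
  [[-0.0346, 0, -0.0237], [0, 0, 0], 0.4],
  [[-0.0346, 0, -0.0237], [0, 0, 0], 0.4],
  [[-0.0346, 0, -0.0237], [0, 0, 0], 0.4],
  [[-0.0346, 0, -0.0237], [0, 0, 0], 0.4],
  [[0, 0.03, 0], [0, 0, 0], 0.4],
])

```text
time: 13.25
tool_pos: [0.5528, 0.0288, 0.1343]
ee_rot: [-1.563, 0.008, -2.389]
contact_force: [0.5, -1.4, -0.4]
gripper_width: 0.0642
```

```bash
python3 go.py cork .034
python3 - <<'E'
from h import *
p,d=capture('side')
cv2.imwrite('pics/side3.png',cv2.resize(p[100:292,200:456,::-1],(800,600),interpolation=cv2.INTER_CUBIC))
E
python3 go.py cork .034
```

```text
t 13.25 pos [0.5528 0.0288 0.1343] rot [ -89.57    0.43 -136.86] w 0.0642 q6 2.22 F [ 0.5 -1.4 -0.4]
turn about tool y: 0.64
now shift x,y,z mm [  4.4 100.3   2.1]
after turn shift x,y,z mm [  4.4 100.3   2.1]
t 13.3 pos [0.5475 0.0276 0.1264] rot [-9.0130e+01 -8.0000e-02 -1.3694e+02] w 0.0645 q6 2.22 F [-3.  -0.7 -2.9]
turn about tool y: 0.56
now shift x,y,z mm [-0.4 92.4  4.8]
after turn shift x,y,z mm [-0.4 92.4  4.8]
```

View pics/side3.png

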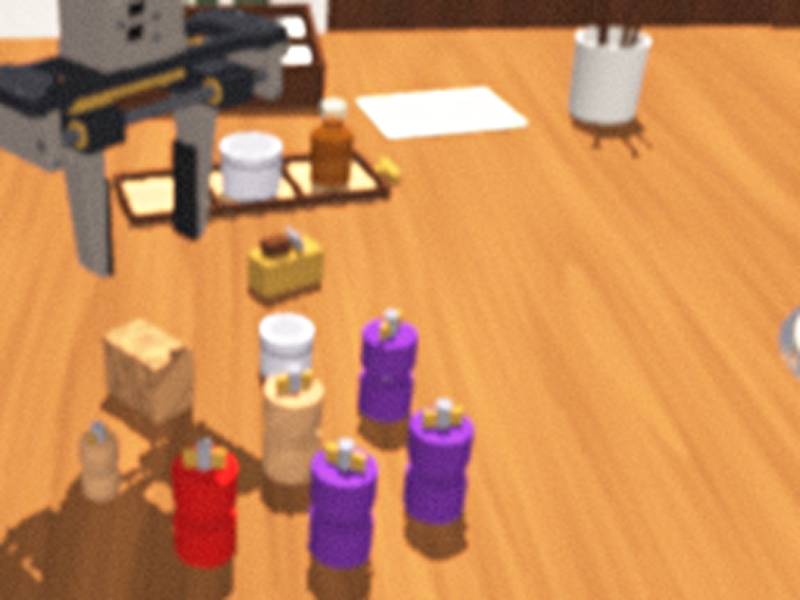

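The side crop shows the bottle at (330,150) and the tin at (250,165), both upright in their pockets, and the open jaws above the cork (148,370). I'll let the arm settle, then descend.

step_arm([
  [[0, 0.02, 0], [0, 0, 0], 0.4],
  [[0, 0.01, 0], [0, 0, 0], 0.4],
  [[0, 0, 0], [0, 0, 0], 0.4],
  [[0, 0, 0], [0, 0, 0], 0.4],
])

```text
time: 13.7
tool_pos: [0.5489, 0.0245, 0.1001]
ee_rot: [-1.57, 0.0, -2.395]
contact_force: [0.1, -1.3, -0.3]
gripper_width: 0.0643
```

```bash
python3 go.py cork .034
```

```text
t 13.7 pos [0.5489 0.0245 0.1001] rot [-8.9980e+01  2.0000e-02 -1.3721e+02] w 0.0643 q6 2.22 F [ 0.1 -1.3 -0.3]
turn about tool y: 0.29
now shift x,y,z mm [-1.4 66.1  1.5]
after turn shift x,y,z mm [-1.4 66.1  1.5]
```

step_arm([
  [[-0.0014, 0.025, 0.0015], [0, 0, 0], 0.4],
  [[0, 0.025, 0], [0, 0, 0], 0.4],
  [[0, 0.012, 0], [0, 0, 0], 0.4],
  [[0, 0.003, 0], [0, 0, 0], 0.4],
  [[0, 0, 0], [0, 0, 0], 0.2],
])

```text
time: 14.2
tool_pos: [0.5512, 0.0246, 0.0351]
ee_rot: [-1.57, 0.0, -2.394]
contact_force: [-0.1, 0.1, -0.3]
gripper_width: 0.0583
```

step_arm([
  [[0, 0, 0], [0, 0, 0], 0],
  [[0, 0, 0], [0, 0, 0], -0.2],
  [[0, 0, 0], [0, 0, 0], -0.4],
  [[0, 0, 0], [0, 0, 0], -0.6],
  [[0, 0, 0], [0, 0, 0], -0.6],
])

```text
time: 14.7
tool_pos: [0.5515, 0.0248, 0.0353]
ee_rot: [-1.57, 0.001, -2.394]
contact_force: [-1.2, 0.9, 5.6]
gripper_width: 0.034
```

step_arm([
  [[0, -0.01, 0], [0, 0, 0], -0.6],
  [[0, -0.03, 0], [0, 0, 0], -0.6],
  [[0, -0.03, 0], [0, 0, 0], -0.6],
  [[0, -0.03, 0], [0, 0, 0], -0.6],
  [[0, -0.02, 0], [0, -8, 0], -0.6],
])

```text
time: 15.2
tool_pos: [0.5513, 0.0247, 0.1571]
ee_rot: [-1.569, 0.001, -2.252]
contact_force: [0.9, -0.1, -1.6]
gripper_width: 0.0341
```

step_arm([
  [[0, 0, 0], [0, -8, 0], -0.6],
  [[0, 0, 0], [0, -8, 0], -0.6],
  [[0, 0, 0], [0, -8, 0], -0.6],
  [[0, 0, 0], [0, -8, 0], -0.6],
  [[0, 0, 0], [0, -8, 0], -0.6],
])

```text
time: 15.7
tool_pos: [0.5503, 0.0249, 0.1545]
ee_rot: [-1.571, 0.0, -1.55]
contact_force: [-0.6, 0.3, -0.1]
gripper_width: 0.0338
```

```bash
python3 go.py L3 .15
```

```text
t 15.7 pos [0.5503 0.0249 0.1545] rot [-90.04   0.   -88.83] w 0.0338 q6 1.38 F [-0.6  0.3 -0.1]
turn about tool y: -12.73
now shift x,y,z mm [308.7   4.5  -5.9]
after turn shift x,y,z mm [299.8   4.5 -73.8]
```

step_arm([
  [[0, 0, 0], [0, -6.4, 0], -0.6],
  [[0, 0, 0], [0, -6.3, 0], -0.6],
  [[0.025, 0, -0.006], [0, 0, 0], -0.6],
  [[0.04, 0, -0.01], [0, 0, 0], -0.6],
  [[0.04, 0, -0.01], [0, 0, 0], -0.6],
])

```text
time: 16.2
tool_pos: [0.5496, -0.084, 0.1546]
ee_rot: [-1.571, 0.0, -1.333]
contact_force: [0.3, 0.5, -0.9]
gripper_width: 0.0336
```

step_arm([
  [[0.04, 0, -0.01], [0, 0, 0], -0.6],
  [[0.04, 0, -0.01], [0, 0, 0], -0.6],
  [[0.04, 0, -0.01], [0, 0, 0], -0.6],
  [[0.04, 0, -0.01], [0, 0, 0], -0.6],
  [[0.03, 0, -0.006], [0, 0, 0], -0.6],
])

```text
time: 16.7
tool_pos: [0.549, -0.2812, 0.1546]
ee_rot: [-1.571, -0.0, -1.336]
contact_force: [-0.5, 0.3, -0.6]
gripper_width: 0.0335
```

step_arm([
  [[0, 0.02, 0], [0, 0, 0], -0.6],
  [[0, 0.03, 0], [0, 0, 0], -0.6],
  [[0, 0.03, 0], [0, 0, 0], -0.6],
  [[0, 0.01, 0], [0, 0, 0], -0.6],
  [[0, 0, 0], [0, 0, 0], -0.6],
])

```text
time: 17.2
tool_pos: [0.5485, -0.2779, 0.0628]
ee_rot: [-1.573, 0.003, -1.335]
contact_force: [-0.0, 0.3, 0.5]
gripper_width: 0.034
```

```bash
python3 go.py L3 .0395
```

```text
t 17.2 pos [ 0.5485 -0.2779  0.0628] rot [-90.15   0.18 -76.47] w 0.034 q6 0.67 F [-0.   0.3  0.5]
turn about tool y: -0.37
now shift x,y,z mm [ 6.4 23.3  0.7]
after turn shift x,y,z mm [ 6.4 23.3  0.7]
```

step_arm([
  [[0.005, 0.008, 0.001], [0, 0, 0], -0.6],
  [[0, 0.008, 0], [0, 0, 0], -0.6],
  [[0, 0.004, 0], [0, 0, 0], -0.6],
  [[0, 0.0015, 0], [0, 0, 0], -0.6],
  [[0, 0, 0], [0, 0, 0], -0.6],
])

```text
time: 17.7
tool_pos: [0.5519, -0.2834, 0.0429]
ee_rot: [-1.571, 0.0, -1.335]
contact_force: [-0.3, 0.4, 0.4]
gripper_width: 0.0339
```

```bash
python3 go.py L3 .0395
```

```text
t 17.7 pos [ 0.5519 -0.2834  0.0429] rot [-9.001e+01  1.000e-02 -7.646e+01] w 0.0339 q6 0.67 F [-0.3  0.4  0.4]
turn about tool y: -0.36
now shift x,y,z mm [ 0.2  3.4 -1.3]
after turn shift x,y,z mm [ 0.2  3.4 -1.3]
```

step_arm([
  [[0, 0.002, 0], [0, 0, 0], -0.6],
  [[0, 0.001, 0], [0, 0, 0], -0.6],
  [[0, 0, 0], [0, 0, 0], -0.6],
  [[0, 0, 0], [0, 0, 0], -0.1],
  [[0, 0, 0], [0, 0, 0], 0.2],
])

```text
time: 18.2
tool_pos: [0.5521, -0.2836, 0.0401]
ee_rot: [-1.571, -0.0, -1.335]
contact_force: [-0.5, 0.1, 0.1]
gripper_width: 0.0474
```

step_arm([
  [[0, 0, 0], [0, 0, 0], 0.3],
  [[0, -0.02, 0], [0, 0, 0], 0.3],
  [[0, -0.03, 0], [0, 0, 0], 0.3],
  [[0, -0.03, 0], [0, -7, 0], 0.3],
  [[0, -0.03, 0], [0, -6.9, 0], 0.3],
])

```text
time: 18.7
tool_pos: [0.5518, -0.2834, 0.1511]
ee_rot: [-1.571, 0.0, -1.087]
contact_force: [-0.7, 0.2, -1.3]
gripper_width: 0.0596
```

```bash
python3 go.py plane .15
```

```text
t 18.7 pos [ 0.5518 -0.2834  0.1511] rot [-90.     0.   -62.29] w 0.0596 q6 0.42 F [-0.7  0.2 -1.3]
turn about tool y: 0.31
now shift x,y,z mm [-179.6    1.1  -16.3]
after turn shift x,y,z mm [-179.5    1.1  -17.3]
```

step_arm([
  [[-0.036, 0, -0.0033], [0, 0, 0], 0.3],
  [[-0.036, 0, -0.0033], [0, 0, 0], 0.3],
  [[-0.036, 0, -0.0033], [0, 0, 0], 0.3],
  [[-0.036, 0, -0.0033], [0, 0, 0], 0.3],
  [[-0.0355, 0, -0.0033], [0, 0, 0], 0.3],
])

```text
time: 19.2
tool_pos: [0.4537, -0.1306, 0.15]
ee_rot: [-1.571, -0.0, -1.092]
contact_force: [1.3, -0.8, 0.0]
gripper_width: 0.06
```

step_arm([
  [[0, 0.03, 0], [0, 0, 0], 0.3],
  [[0, 0.02, 0], [0, 0, 0], 0.3],
  [[0, 0, 0], [0, 0, 0], 0.3],
  [[0, 0, 0], [0, 0, 0], 0.3],
])

```text
time: 19.6
tool_pos: [0.4547, -0.1318, 0.1003]
ee_rot: [-1.571, 0.0, -1.092]
contact_force: [0.1, -0.6, 0.8]
gripper_width: 0.0599
```

```bash
python3 go.py plane .032
python3 - <<'E'
from h import *
p,d=capture('side')
cv2.imwrite('pics/side4.png',cv2.resize(p[100:292,200:456,::-1],(800,600),interpolation=cv2.INTER_CUBIC))
E
```

```text
t 19.6 pos [ 0.4547 -0.1318  0.1003] rot [-90.     0.   -62.57] w 0.0599 q6 0.55 F [ 0.1 -0.6  0.8]
turn about tool y: 0.03
now shift x,y,z mm [-0.3 68.3 -0.9]
after turn shift x,y,z mm [-0.3 68.3 -0.9]
```

View pics/side4.png

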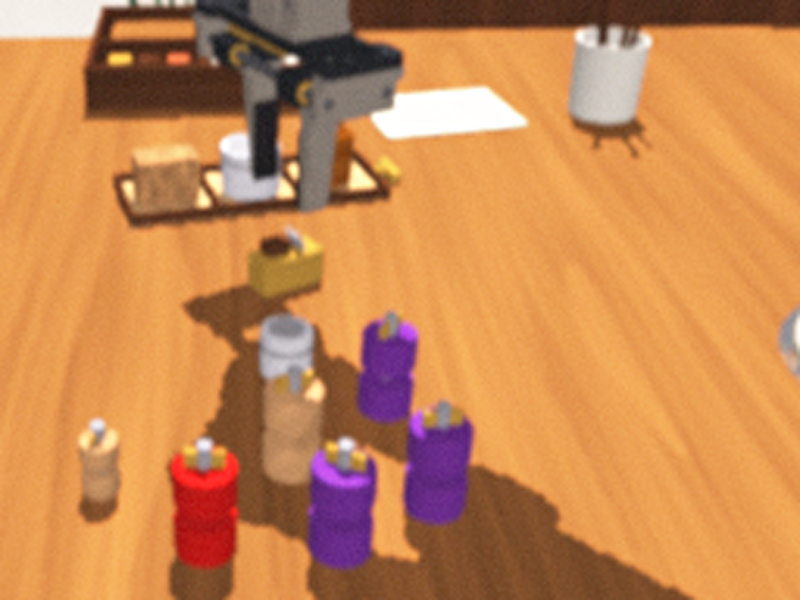

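The cork stands in the far pocket at (167,178), next to the tin, and the jaws are above the plane (287,262). Next I grasp the plane.

step_arm([
  [[0, 0.025, -0.001], [0, 0, 0], 0.3],
  [[0, 0.025, 0], [0, 0, 0], 0.3],
  [[0, 0.013, 0], [0, 0, 0], 0.3],
  [[0, 0.005, 0], [0, 0, 0], 0.3],
  [[0, 0, 0], [0, 0, 0], 0.1],
])

```text
time: 20.15
tool_pos: [0.454, -0.1324, 0.0322]
ee_rot: [-1.571, -0.0, -1.092]
contact_force: [0.8, 0.1, 0.2]
gripper_width: 0.0536
```

step_arm([
  [[0, 0, 0], [0, 0, 0], -0.1],
  [[0, 0, 0], [0, 0, 0], -0.3],
  [[0, 0, 0], [0, 0, 0], -0.5],
  [[0, 0, 0], [0, 0, 0], -0.8],
  [[0, 0, 0], [0, 0, 0], -0.8],
])

```text
time: 20.65
tool_pos: [0.4542, -0.1324, 0.0327]
ee_rot: [-1.57, -0.001, -1.092]
contact_force: [-1.1, 0.5, 6.5]
gripper_width: 0.0284
```

step_arm([
  [[0, -0.01, 0], [0, 0, 0], -0.8],
  [[0, -0.03, 0], [0, 0, 0], -0.8],
  [[0, -0.03, 0], [0, 7, 0], -0.8],
  [[0, -0.03, 0], [0, 7, 0], -0.8],
  [[0, -0.02, 0], [0, 7, 0], -0.8],
])

```text
time: 21.15
tool_pos: [0.4542, -0.1325, 0.1544]
ee_rot: [-1.569, -0.002, -1.463]
contact_force: [-0.2, 0.3, -0.5]
gripper_width: 0.0279
```

```bash
python3 go.py S2 .15
```

```text
t 21.15 pos [ 0.4542 -0.1325  0.1544] rot [-89.88  -0.1  -83.85] w 0.0279 q6 0.92 F [-0.2  0.3 -0.5]
turn about tool y: -0.15
now shift x,y,z mm [-424.9    4.4  126.5]
after turn shift x,y,z mm [-424.6    4.4  127.7]
```

step_arm([
  [[-0.02, 0, 0.006], [0, 0, 0], -0.8],
  [[-0.04, 0, 0.012], [0, 0, 0], -0.8],
  [[-0.04, 0, 0.012], [0, 0, 0], -0.8],
  [[-0.04, 0, 0.012], [0, 0, 0], -0.8],
  [[-0.04, 0, 0.012], [0, 0, 0], -0.8],
])

```text
time: 21.65
tool_pos: [0.487, 0.0543, 0.1522]
ee_rot: [-1.571, -0.0, -1.459]
contact_force: [0.4, 0.8, -2.0]
gripper_width: 0.0277
```

step_arm([
  [[-0.04, 0, 0.012], [0, 0, 0], -0.8],
  [[-0.04, 0, 0.012], [0, 0, 0], -0.8],
  [[-0.04, 0, 0.012], [0, 0, 0], -0.8],
  [[-0.04, 0, 0.012], [0, 0, 0], -0.8],
  [[-0.04, 0, 0.012], [0, 0, 0], -0.8],
])

```text
time: 22.15
tool_pos: [0.5241, 0.2599, 0.152]
ee_rot: [-1.571, -0.0, -1.458]
contact_force: [1.1, 0.7, -1.3]
gripper_width: 0.0283
```

step_arm([
  [[-0.04, 0, 0.012], [0, 0, 0], -0.8],
  [[-0.005, 0.01, 0.0015], [0, 0, 0], -0.8],
  [[0, 0.02, 0], [0, 0, 0], -0.8],
  [[0, 0, 0], [0, 0, 0], -0.8],
  [[0, 0, 0], [0, 0, 0], -0.8],
])

```text
time: 22.65
tool_pos: [0.5321, 0.3035, 0.1215]
ee_rot: [-1.573, -0.001, -1.459]
contact_force: [0.5, 0.2, -1.2]
gripper_width: 0.0276
```

```bash
python3 go.py S2 .0365
```

```text
t 22.65 pos [0.5321 0.3035 0.1215] rot [-9.011e+01 -4.000e-02 -8.360e+01] w 0.0276 q6 1.78 F [ 0.5  0.2 -1.2]
turn about tool y: 0.1
now shift x,y,z mm [ 0.3 85.   2.3]
after turn shift x,y,z mm [ 0.3 85.   2.3]
```

step_arm([
  [[0, 0.025, 0.001], [0, 0, 0], -0.8],
  [[0, 0.03, 0], [0, 0, 0], -0.8],
  [[0, 0.02, 0], [0, 0, 0], -0.8],
  [[0, 0.006, 0], [0, 0, 0], -0.8],
  [[0, 0, 0], [0, 0, 0], -0.8],
])

```text
time: 23.15
tool_pos: [0.5338, 0.304, 0.0411]
ee_rot: [-1.571, -0.0, -1.459]
contact_force: [0.4, 0.1, -0.6]
gripper_width: 0.0279
```

step_arm([
  [[0, 0.001, 0], [0, 0, 0], -0.8],
  [[0, 0, 0], [0, 0, 0], -0.8],
])

```text
time: 23.35
tool_pos: [0.535, 0.3048, 0.0417]
ee_rot: [-1.568, 0.001, -1.459]
contact_force: [0.0, 0.1, -0.8]
gripper_width: 0.0281
```

```bash
python3 go.py S2 .0365
```

```text
t 23.35 pos [0.535  0.3048 0.0417] rot [-8.983e+01  3.000e-02 -8.358e+01] w 0.0281 q6 1.78 F [ 0.   0.1 -0.8]
turn about tool y: 0.12
now shift x,y,z mm [ 1.2  5.2 -0.7]
after turn shift x,y,z mm [ 1.2  5.2 -0.7]
```

step_arm([
  [[0, 0.002, 0], [0, 0, 0], -0.8],
  [[0, 0.002, 0], [0, 0, 0], -0.8],
  [[0, 0, 0], [0, 0, 0], -0.8],
  [[0, 0, 0], [0, 0, 0], -0.8],
])

```text
time: 23.75
tool_pos: [0.5343, 0.3047, 0.0367]
ee_rot: [-1.57, 0.0, -1.458]
contact_force: [-0.9, -0.6, 3.6]
gripper_width: 0.028
```

step_arm([
  [[0, 0, 0], [0, 0, 0], -0.3],
  [[0, 0, 0], [0, 0, 0], 0],
  [[0, 0, 0], [0, 0, 0], 0.2],
  [[0, -0.015, 0], [0, 0, 0], 0.2],
  [[0, -0.03, 0], [0, 0, 0], 0.2],
])

```text
time: 24.25
tool_pos: [0.5317, 0.3038, 0.0794]
ee_rot: [-1.576, -0.001, -1.459]
contact_force: [0.9, 0.4, 0.2]
gripper_width: 0.0548
```

step_arm([
  [[0, -0.03, 0], [0, 0, 0], 0.2],
  [[0, -0.03, 0], [0, 8.2, 0], 0.2],
  [[0, -0.02, 0], [0, 8.2, 0], 0.2],
  [[0, 0, 0], [0, 0, 0], 0.2],
])

```text
time: 24.65
tool_pos: [0.5362, 0.3054, 0.1659]
ee_rot: [-1.563, 0.004, -1.745]
contact_force: [1.0, 0.5, 0.8]
gripper_width: 0.055
```

```bash
python3 go.py clamp .16
```

```text
t 24.65 pos [0.5362 0.3054 0.1659] rot [-89.58   0.23 -99.98] w 0.055 q6 2.07 F [1.  0.5 0.8]
turn about tool y: 0.02
now shift x,y,z mm [215.7   5.9 -37.7]
after turn shift x,y,z mm [215.7   5.9 -37.6]
```

step_arm([
  [[0.043, 0, -0.0072], [0, 0, 0], 0.2],
  [[0.043, 0, -0.0072], [0, 0, 0], 0.2],
  [[0.043, 0, -0.0072], [0, 0, 0], 0.2],
  [[0.043, 0, -0.0072], [0, 0, 0], 0.2],
  [[0.043, 0, -0.0072], [0, 0, 0], 0.2],
])

```text
time: 25.15
tool_pos: [0.4595, 0.0977, 0.1598]
ee_rot: [-1.572, -0.0, -1.74]
contact_force: [0.3, -0.5, 1.2]
gripper_width: 0.0551
```

step_arm([
  [[0, 0.02, 0], [0, 0, 0], 0.2],
  [[0, 0.02, 0], [0, 0, 0], 0.2],
  [[0, 0, 0], [0, 0, 0], 0.2],
  [[0, 0, 0], [0, 0, 0], 0.2],
  [[0, 0, 0], [0, 0, 0], 0.2],
])

```text
time: 25.65
tool_pos: [0.4616, 0.0992, 0.1217]
ee_rot: [-1.57, 0.0, -1.743]
contact_force: [0.3, -0.4, -0.4]
gripper_width: 0.0548
```

```bash
python3 go.py clamp .042
python3 - <<'E'
from h import *
p,d=capture('side')
cv2.imwrite('pics/side5.png',cv2.resize(p[180:372,200:456,::-1],(800,600),interpolation=cv2.INTER_CUBIC))
E
```

```text
t 25.65 pos [0.4616 0.0992 0.1217] rot [-8.993e+01  1.000e-02 -9.987e+01] w 0.0548 q6 1.7 F [ 0.3 -0.4 -0.4]
turn about tool y: 0.13
now shift x,y,z mm [-0.3 79.7  0. ]
after turn shift x,y,z mm [-0.3 79.7  0. ]
```

View pics/side5.png

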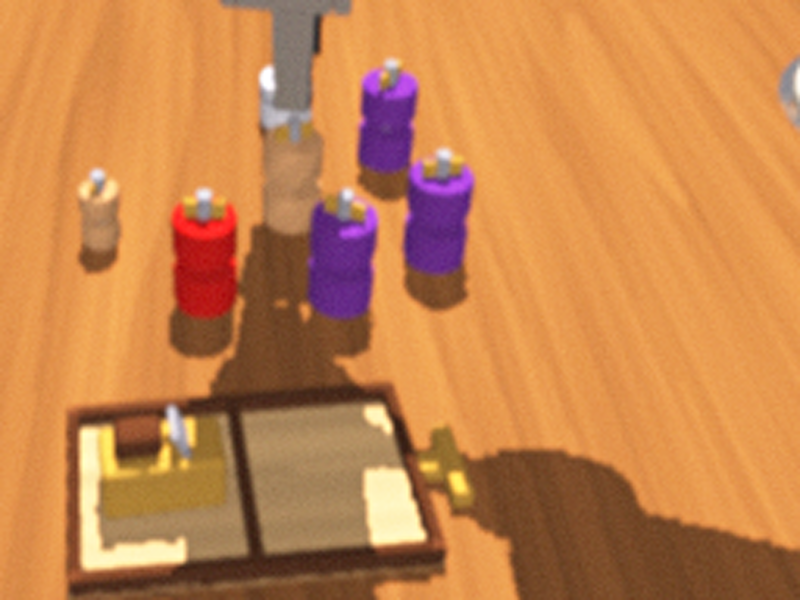

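The plane stands upright in the short tray's far pocket at (160,465), and the jaws are centred over the larger clamp (293,180) with the purple one (342,255) clear of the near finger.

step_arm([
  [[0, 0.025, 0], [0, 0, 0], 0.2],
  [[0, 0.025, 0], [0, 0, 0], 0.2],
  [[0, 0.02, 0], [0, 0, 0], 0.2],
  [[0, 0.009, 0], [0, 0, 0], 0.2],
  [[0, 0, 0], [0, 0, 0], 0.1],
])

```text
time: 26.2
tool_pos: [0.4606, 0.0992, 0.0414]
ee_rot: [-1.572, -0.0, -1.744]
contact_force: [0.4, -0.2, 0.7]
gripper_width: 0.0511
```

step_arm([
  [[0, 0, 0], [0, 0, 0], 0],
  [[0, 0, 0], [0, 0, 0], -0.15],
  [[0, 0, 0], [0, 0, 0], -0.3],
  [[0, 0, 0], [0, 0, 0], -0.6],
  [[0, 0, 0], [0, 0, 0], -0.6],
])

```text
time: 26.7
tool_pos: [0.4622, 0.099, 0.0431]
ee_rot: [-1.569, 0.0, -1.745]
contact_force: [0.2, 0.0, 6.6]
gripper_width: 0.0354
```

step_arm([
  [[0, -0.01, 0], [0, 0, 0], -0.6],
  [[0, -0.03, 0], [0, 0, 0], -0.6],
  [[0, -0.03, 0], [0, 0, 0], -0.6],
  [[0, -0.03, 0], [0, 0, 0], -0.6],
  [[0, -0.02, 0], [0, 0, 0], -0.6],
])

```text
time: 27.2
tool_pos: [0.4616, 0.099, 0.1645]
ee_rot: [-1.568, 0.0, -1.745]
contact_force: [0.1, -0.5, -0.6]
gripper_width: 0.0352
```

step_arm([
  [[0, 0, 0], [0, -8.1, 0], -0.6],
  [[0, 0, 0], [0, -8.1, 0], -0.6],
  [[0, 0, 0], [0, 0, 0], -0.6],
])

```text
time: 27.5
tool_pos: [0.4608, 0.099, 0.1622]
ee_rot: [-1.571, -0.0, -1.462]
contact_force: [-0.7, 0.2, -1.6]
gripper_width: 0.0355
```

```bash
python3 go.py S1 .16
```

```text
t 27.5 pos [0.4608 0.099  0.1622] rot [-90.01  -0.   -83.74] w 0.0355 q6 1.42 F [-0.7  0.2 -1.6]
turn about tool y: -0.04
now shift x,y,z mm [-195.2    2.2   17.5]
after turn shift x,y,z mm [-195.2    2.2   17.6]
```

step_arm([
  [[-0.03, 0, 0.0027], [0, 0, 0], -0.6],
  [[-0.04, 0, 0.0036], [0, 0, 0], -0.6],
  [[-0.04, 0, 0.0036], [0, 0, 0], -0.6],
  [[-0.04, 0, 0.0036], [0, 0, 0], -0.6],
  [[-0.03, 0, 0.0027], [0, 0, 0], -0.6],
])

```text
time: 28.0
tool_pos: [0.4569, 0.2817, 0.1618]
ee_rot: [-1.571, 0.0, -1.465]
contact_force: [0.8, -0.4, 0.3]
gripper_width: 0.0351
```

step_arm([
  [[-0.015, 0.01, 0.0013], [0, 0, 0], -0.6],
  [[0, 0.03, 0], [0, 0, 0], -0.6],
  [[0, 0.03, 0], [0, 0, 0], -0.6],
  [[0, 0.02, 0], [0, 0, 0], -0.6],
  [[0, 0, 0], [0, 0, 0], -0.6],
])

```text
time: 28.5
tool_pos: [0.4543, 0.2936, 0.0685]
ee_rot: [-1.578, -0.002, -1.465]
contact_force: [-0.8, 0.1, -0.9]
gripper_width: 0.0353
```

step_arm([
  [[0, 0.01, 0], [0, 0, 0], -0.6],
  [[0, 0.006, 0], [0, 0, 0], -0.6],
  [[0, 0.003, 0], [0, 0, 0], -0.6],
  [[0, 0, 0], [0, 0, 0], -0.6],
  [[0, 0, 0], [0, 0, 0], -0.6],
])

```text
time: 29.0
tool_pos: [0.4577, 0.2949, 0.0534]
ee_rot: [-1.57, 0.0, -1.462]
contact_force: [-0.4, -0.6, -0.2]
gripper_width: 0.0354
```

```bash
python3 go.py S1 .047
```

```text
t 29.0 pos [0.4577 0.2949 0.0534] rot [-8.995e+01  1.000e-02 -8.378e+01] w 0.0354 q6 1.81 F [-0.4 -0.6 -0.2]
turn about tool y: -0.08
now shift x,y,z mm [-0.1  6.4 -0.8]
after turn shift x,y,z mm [-0.1  6.4 -0.8]
```

step_arm([
  [[0, 0.003, 0], [0, 0, 0], -0.6],
  [[0, 0.002, 0], [0, 0, 0], -0.6],
  [[0, 0.001, 0], [0, 0, 0], -0.6],
  [[0, 0, 0], [0, 0, 0], -0.6],
  [[0, 0, 0], [0, 0, 0], -0.6],
])

```text
time: 29.5
tool_pos: [0.4573, 0.2948, 0.0471]
ee_rot: [-1.571, -0.0, -1.462]
contact_force: [-0.9, -1.3, 3.0]
gripper_width: 0.0352
```

step_arm([
  [[0, 0, 0], [0, 0, 0], -0.1],
  [[0, 0, 0], [0, 0, 0], 0.1],
  [[0, 0, 0], [0, 0, 0], 0.3],
  [[0, -0.01, 0], [0, 0, 0], 0.3],
  [[0, -0.025, 0], [0, 0, 0], 0.3],
])

```text
time: 30.0
tool_pos: [0.4555, 0.294, 0.0806]
ee_rot: [-1.576, -0.001, -1.462]
contact_force: [-0.2, 0.2, -0.0]
gripper_width: 0.0596
```

step_arm([
  [[0, -0.04, 0], [0, 0, 0], 0.3],
  [[0, -0.04, 0], [0, 0, 0], 0.3],
  [[0, -0.04, 0], [0, 0, 0], 0.3],
  [[0, 0, -0.03], [0, 0, 0], 0.3],
  [[0, 0, -0.03], [0, 0, 0], 0.3],
])

```text
time: 30.5
tool_pos: [0.3984, 0.2885, 0.2046]
ee_rot: [-1.566, 0.001, -1.463]
contact_force: [-0.1, 0.5, -0.5]
gripper_width: 0.0595
```

step_arm([
  [[0.03, 0, -0.03], [0, 0, 0], 0.3],
  [[0.03, 0, -0.02], [0, 0, 0], 0.3],
  [[0.03, 0, 0], [0, 0, 0], 0.3],
  [[0, 0, 0], [0, 0, 0], 0.3],
  [[0, 0, 0], [0, 0, 0], 0.3],
])

```text
time: 31.0
tool_pos: [0.3581, 0.1933, 0.2027]
ee_rot: [-1.569, 0.001, -1.464]
contact_force: [0.7, 0.1, -0.1]
gripper_width: 0.0599
```

Run:
```python
from h import *
for n in ['top','side']:
    p,d=capture(n);np.savez(f'pics/{n}F.npz',p=p,d=d)
    cv2.imwrite(f'pics/{n}F.png',cv2.resize(p[:,:,::-1],(800,600),interpolation=cv2.INTER_CUBIC))
```

```text
(no output)
```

View pics/topF.png

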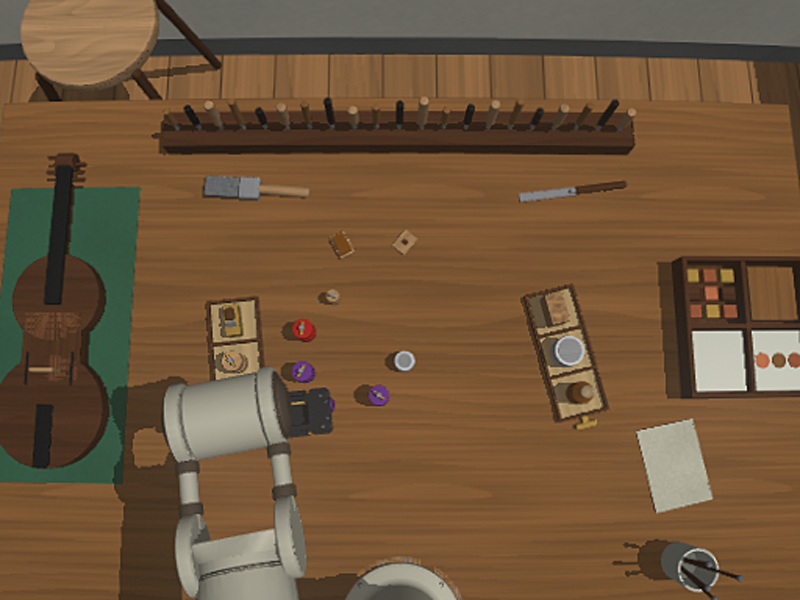

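View pics/sideF.png

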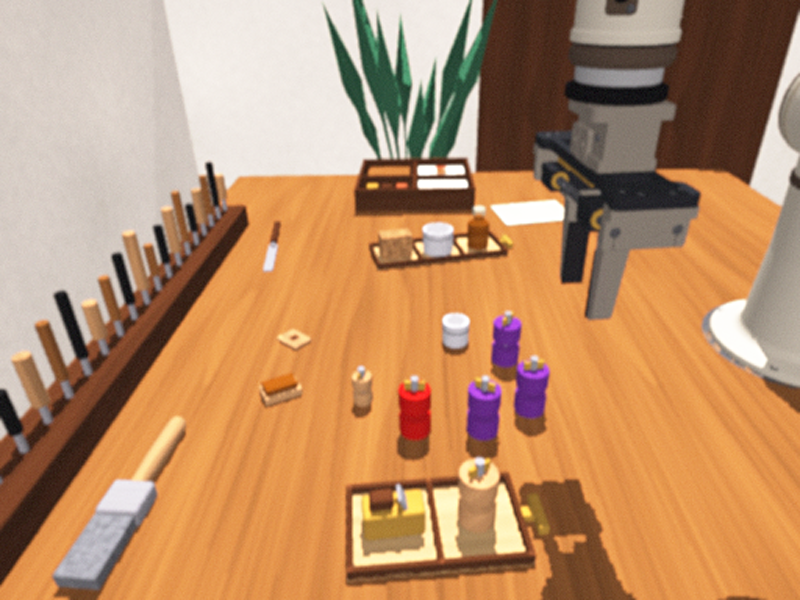

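All five stand upright in their pockets (top view: bottle (581,392), tin (569,350), cork (556,308), clamp (233,360), plane (232,320)). The small tin (404,361) and small clamp (332,297) are unmoved. I'll do one numeric check before handing in.

Run:
```python
from h import *
C=cloud('top',np.load('pics/topF.npz')['d'])
def f(n,c,a,px,lo,hi):
    a=np.radians(a);x=C[...,0]-c[0];y=C[...,1]-c[1]
    X=x*np.cos(a)+y*np.sin(a);Y=-x*np.sin(a)+y*np.cos(a)
    m=(abs(X-px)<.034)&(abs(Y)<.04)&(C[...,2]>lo)&(C[...,2]<hi)
    print(n,'n',m.sum(),'x',X[m].mean().round(4),'y',Y[m].mean().round(4),'want',px,'ztop',np.percentile(C[...,2][m],90).round(4))
L=(.475,-.3026);S=(.4957,.2992)
f('bottle',L,13.9,-.078,.06,.1);f('tin',L,13.9,0,.038,.07);f('cork',L,13.9,.078,.038,.07)
f('clamp',S,6.3,-.039,.052,.1);f('plane',S,6.3,.039,.025,.07)
for n,c,h in(('stin',(.459,-.009),.03),('sclamp',(.5768,.12),.03)):
    m=(np.hypot(C[...,0]-c[0],C[...,1]-c[1])<.04)&(C[...,2]>h)&(C[...,2]<.06);print(n,C[m].mean(0).round(4),c)
from rig import ticket
print(state()['time'],np.abs(state()['qvel']).max().round(3)); ticket.sign_off()
```

```text
bottle n 62 x -0.077 y 0.001 want -0.078 ztop 0.081
tin n 308 x -0.0 y 0.001 want 0 ztop 0.0509
cork n 254 x 0.0796 y 0.001 want 0.078 ztop 0.0508
clamp n 135 x -0.0401 y -0.0023 want -0.039 ztop 0.0677
plane n 203 x 0.0366 y -0.0014 want 0.039 ztop 0.046
stin [ 0.4594 -0.0077  0.0344] (0.459, -0.009)
sclamp [0.5765 0.1211 0.0389] (0.5768, 0.12)
31.1 0.011
the job is handed in; nothing more can be done
```

I placed all five things in their pockets and handed the job in at 31.1 s of the 120 s allowed; the sign-off gives no verdict.

- **Kits:** the bottle, larger tin and cork are in the long tray, and the larger clamp and the brass plane are in the short tray. In the last pictures all five stand upright.
- **Positions:** the depth check puts each within about 2.5 mm of its pocket's centre, against the 25 mm and 33 mm allowed. The tops read about 2–3 mm above the expected heights, apart from the clamp. I put that down to camera error, because the tops read 2–5 mm high before anything was moved too. The clamp reading averages over its wing nut, so it doesn't confirm that height, but the wrist force rose when it was set down.
- **Left alone:** the smaller tin and smaller clamp read within about 2 mm of where they began, and the purple and red look-alikes were not touched.
- **Robot:** the arm is clear of everything and at rest. No check failed.

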